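# Load and lock a wooden block in a sloping sanding rest

## Task

Put the pale T-shaped wooden block into its cutout in the foam of the sloping sanding rest, pressed fully home. Then pull the red knob outward against its spring, turn it so that the yellow keeper finger swings over the narrow end of the block, and let it snap fully down into its notch there. Let go, and leave the other loose things where they are.

Things in the scene. Friction and masses are not known exactly. Their poses are not given: they have to be found in the camera images.
- block_mid (a point): Pale wooden block, T-shaped from above, 45 mm high, 0.17 kg, lying flat. Body 48 (its x) by 84 mm (its y); on the middle of the body's +y end is a tongue 28 mm wide (x), 46 mm long (y). The point is the centre of the 84 mm body, half-way up (22.5 mm); z is up. Grip it across the 48 mm. Its tongue starts roughly to world +y. A dark plain block lies near.
- bed: Bed of the sanding rest, fixed, 190 (x) by 300 mm (y), sloping 30 degrees, rising away from the robot. Origin: centre of the dark foam's top face; x up the slope, y across (left, seen from the robot), z out of the foam, 30 degrees from vertical, leaning to the robot. Foam 14 mm thick on a flat blue floor. A strip 6 mm high runs along both long edges (x = +-92 mm).
- cutout (a point): Where block_mid is when the block is fully home: bed (0, -83, 8.5) mm, axes along the bed's, tongue to +y, block top 31 mm out of the foam. The T cutout is 14 mm deep to the blue floor and 3 mm larger than the block on each side. Finger scoops, as deep as the cutout, lie on both sides of the body's middle: 44 mm wide in y (about y = -83), out to bed x = +-62 mm.
- knob_grip (a point): Red bar knob, 75 mm long, 20 mm wide (grip across this), 28 mm tall along its turning axis, on a 20 mm round stem. The point is on the axis, 12 mm under the bar's outer face, 78 mm out of the foam when the knob is in. Its z axis points outward along the turning axis (bed z, through bed x 0, y 53 mm), its y axis along the bar. It moves with the knob.
- keeper_tip (a point): Tip of the yellow keeper finger, middle of its thickness. The finger is fixed to the knob's shaft, rises and turns with it, and points along knob_grip's -y: 75 mm long from the axis, 20 mm wide, 10 mm thick, from 33 to 43 mm out of the foam when the knob is in, so 2 mm above a block fully home.
- knob_pull (a joint): How far the knob is pulled outward along bed z (m): 0 in, 0.018 the limit. A spring pushes it in; the pull needed grows from about 7 N to 11 N, weight included. It must be out by at least 0.010 to pass over the land between the notches. Let go, it snaps into a notch, or rests at about 0.0095 if it is between notches.
- knob_turn (a joint): Knob angle (rad), anticlockwise positive seen from outside. Starts in a wide parking notch, 1.1 to 1.4, the finger pointing up the slope. At 0 the finger points along bed -y, over the block's tongue; there lies the locking notch, into which it drops if released within about 0.2 of 0, centring to within 0.08. Limits -0.45 and 1.5. Turns easily when pulled out (0.04 N m).
- offcut_mid (a point): Dark plain wooden block, 45 x 120 x 40 mm, loose; the point is its centre. Leave it.
- cork_mid (a point): Cork sanding block, 60 x 110 x 35 mm, loose; the point is its centre. Leave it.
- cup: Clear plastic cup, 72 mm across, 85 mm tall, loose; origin at its foot. Leave it.
- tube: Cardboard tube standing upright, 48 mm across, 110 mm tall, loose; origin at its foot. Leave it.
- dust_brush: Dust brush, 200 mm long, lying loose at the back; origin under its middle. Leave it.
Things that resemble listed ones, but are neither listed nor needed, are in the scene too. What is shaped like the part that bears block_mid but blue or green is not meant.

How it is judged (in metres and radians):
On the way, in this order (a step that is already met when the one before it is completed fails the run):
1. the block is fully home in the foam cutout (z of block_mid in the frame of bed between 0.004 and 0.0125 m and x of block_mid in the frame of bed between -0.007 and 0.007 m and y of block_mid in the frame of bed between -0.09 and -0.076 m and angle between the z axis of block_mid and the z axis of bed, either way round below 0.06 rad), for 0.2 s.
2. the knob is pulled out clear of its parking notch (value of joint knob_pull above 0.009 m), for 0.05 s.
At the end, for the whole second after the job is handed in: The block is at rest fully home in its cutout (its centre within 7 mm of its place along the bed, no more than 4 mm proud, within 0.06 rad of square to the bed), the knob is snapped in (out by less than 3 mm) within 0.13 rad of the locking notch, and the robot has let go (all of step 1 and value of joint knob_pull below 0.003 m and value of joint knob_turn between -0.13 and 0.13 rad and linear speed of block below 0.02 m/s); the robot touches nothing.
It fails at once if another loose thing is moved by more than 40 mm (distance of any of offcut_mid, cork_mid, cup, tube, dust_brush from where it was at the start of the episode above 0.04 m).
It also fails if it takes over 48 s, if anything falls off the work surface, if the arm or the gripper's body presses on something with over 40 N, if the wrist force passes 120 N, or if a joint passes its speed limit or range.

## Robot

A 7-joint arm with a two-finger parallel gripper is mounted at the origin on the work surface. World frame = base frame: x ahead of the robot, y to its left, z up, the work surface at z = 0. Lengths are in m, angles in degrees, forces in N, time in s.
With the tool pointing down it reaches from about 0.35 to 0.775 m from the base axis. Payload 3.1 kg.
Tool frame: the origin (TCP) lies between the finger pads; the fingertips stand 14 mm ahead of it and the grasp point (between the pads) lies 5 mm behind it (tips_ahead is the distance from the TCP to the fingertips, in m); z points along the fingers, y is the direction in which the jaws open and shut (so a half turn about z gives the same grasp; the last joint's range is limited). The gripper opens to 85 mm and grips with 20 to 120 N. Pads are 22 mm wide; open, the fingers measure 114 mm over their backs; the gripper's body (76 mm by 85 mm) begins 54 mm behind the grasp point. The pads swing forward as they close: fully open they stand 13 mm farther back than shut.
Start: joints at [61.266, 17.813, 0.802, 86.603, -0.252, 75.585, -1.558], TCP at [0.244, -0.493, 0.245] pointing down, gripper open.
Joint ranges: [-154.91, 154.91], [-16.99, 109.72], [-72.82, 74.43], [7.12, 147.25], [-82.49, 262.49], [11.32, 116.49], [-174.64, 174.64]. Speed limits (degrees/s): [159.86, 159.86, 180, 180, 180, 180, 180].

## Interface

Orientations are given as a 3x3 rotation matrix whose columns are the frame's x, y, z axes.
In Python, from cell import * gives the robot as it stands.
- The arm moves only by the shell command python3 -m crank 'ROWS'. ROWS is JSON, a list of rows, each a list of 3 entries, a list of its own where there are three numbers: the turn, a rotation vector about the tool's x, y, z in rad, then the shift along the tool's x, y, z in cm, then the opening, from 0 (shut) to 1 (fully open). In form: [[[wx, wy, wz], [x, y, z], gripper], ...]. A call has 1 to 8 rows; each row is the pose to reach, as a shift and turn from the pose measured when the call began, along the tool's axes at that moment; what a row does not reach only later rows make up. A row lasts 1/10 s, in which the tool goes at most 50 mm and 8.59 degrees, less where a joint would pass 70% of its speed; a pose out of reach is approached as far as the arm can. A call with a gripper value outside its range is refused whole. The fingers move at their own pace and stop on an object; the grip force is fixed at half the most. Time passes only in rows, so rows that repeat a pose let the fingers close. It gives the time, the measured TCP pose, the force and the opening at its end, in the units of the state.
- sense(): the state, without advancing time (a new reading comes with each control period).
- read_camera(name): name is "scene" or "top" or "wrist"; returns a dict with "image" (420x560x3 uint8, red, green, blue), "range_z" (420x560 float32, m along the optical axis (not along the pixel's ray), 0 where there is no reading), "fx", "fy", "cx", "cy" (pixels), "T" (4x4, takes a point from camera to world coordinates); the wrist camera has in their place "T_tool_cam" (4x4, takes a point from camera to tool coordinates, whose origin is the TCP and whose axes are the flange's). Camera axes: x right, y down, z forward; pixel columns grow to the right and rows downward; lengths in m; the calibration is good to about 2 mm. A picture is of the moment at which its call begins: read the wrist's pose just before it.
- job_done(): hands the job in, once; it reports no verdict.
The state is a dict: "t": time; "qpos": joint angles; "joint_velocities": joint speeds; "effort": joint torques, N m; "ee_pos": TCP position; "orientation": TCP orientation; "contact_force": force on the tool from outside, world axes, zero at the start; "ft_torque": the same for the moment, N m; "gripper_width": finger opening in m.
Only numpy, scipy, OpenCV 4.12 (cv2) and the standard library are available. Lean on these libraries where they do the work, as an engineer would, in place of code of your own. Each camera call takes 0.05 s, during which the arm holds its last target. There are 200 camera calls.

## Working session

There is one attempt and no reset: what is moved stays moved. The work goes in short steps, Python scripts to look and compute and a shell command to move; the robot and the scene stay as the last step left them, time stands still between calls to the robot, and variables do not carry over. Pictures are saved under pics/ and viewed, on a budget of 10 in all, crops included, one or two more only if the job needs it, and the job is handed in when it is done.

```bash
mkdir -p pics; ls; cat > h.py <<'E'
import numpy as np, cv2
from cell import *
def shot(n,f):
    s=sense(); c=read_camera(n); np.savez('pics/'+f+'.npz',p=s['ee_pos'],R=s['orientation'],**c)
    cv2.imwrite('pics/'+f+'.png',c['image'][:,:,::-1]); return c
def cloud(f):
    c=np.load('pics/'+f+'.npz'); z=c['range_z']; v,u=np.mgrid[:z.shape[0],:z.shape[1]]
    P=np.stack([(u-c['cx'])/c['fx']*z,(v-c['cy'])/c['fy']*z,z],-1)
    if 'T' in c: T=c['T']
    else:
        W=np.eye(4); W[:3,:3]=c['R']; W[:3,3]=c['p']; T=W@c['T_tool_cam']
    Q=P@T[:3,:3].T+T[:3,3]; Q[z==0]=np.nan; return Q,c['image']
E
python3 - <<'E'
from h import *
print(sense())
for n in('top','scene'):
    c=shot(n,n+'1'); print(n,c['T'].round(3).tolist(),c['fx'])
E
```

```text
pics
{'t': 0.0, 'qpos': array([61.26613543, 17.85880271,  0.80141707, 86.69312282, -0.25190198,
       75.58385076, -1.56018048]), 'joint_velocities': array([ 0.04793382, -0.00879387, -0.08367427,  0.03859033, -0.09920165,
       -0.01332596,  0.07482963]), 'effort': array([-1.65153820e-04, -3.79913270e+01,  1.45946858e-01, -2.30593514e+01,
        1.24615178e-02,  1.36299193e-02, -1.45445362e-06]), 'ee_pos': array([ 0.24377381, -0.49224121,  0.24422847]), 'orientation': array([[ 8.96118041e-01,  4.43814366e-01, -1.12463015e-03],
       [ 4.43815780e-01, -8.96115700e-01,  2.05093639e-03],
       [-9.75636965e-05, -2.33700971e-03, -9.99997264e-01]]), 'contact_force': array([-0.03388648,  0.49474993, -0.79035941]), 'ft_torque': array([0.01235558, 0.01356058, 0.01328875]), 'gripper_width': 0.08553066006593359}
top [[0.003, -0.974, 0.225, 0.195], [-1.0, -0.003, 0.001, 0.032], [-0.001, -0.225, -0.974, 1.656], [0.0, 0.0, 0.0, 1.0]] 522.732017679917
scene [[-0.541, 0.703, -0.462, 1.232], [0.841, 0.45, -0.3, 0.484], [-0.003, -0.55, -0.835, 1.366], [0.0, 0.0, 0.0, 1.0]] 515.2007347128341
```

View pics/top1.png

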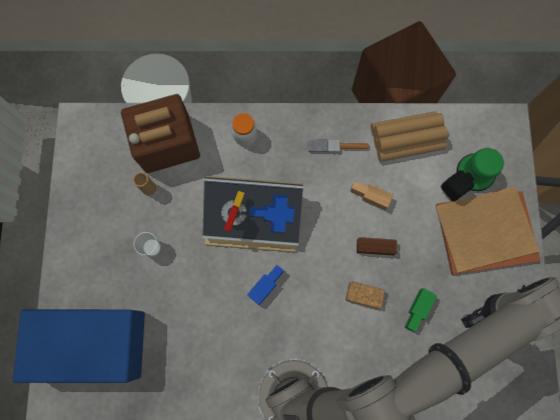

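View pics/scene1.png

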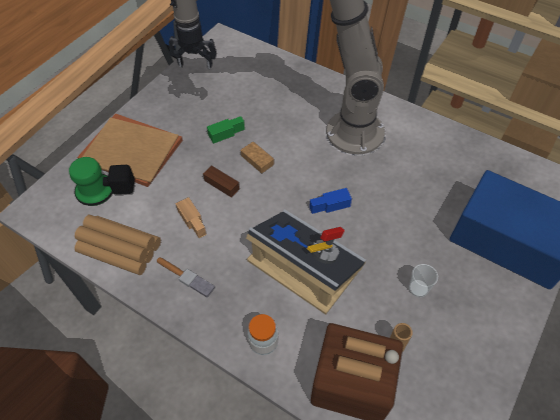

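The top view shows the pale block at (372,195), its tongue to the left (+y), the dark block at (377,246), the bed at (253,214), and the knob at (233,212). Next I fit the block outline and the bed plane.

```bash
python3 - <<'E'
from h import *
Q,im=cloud('top1')
# block
sub=np.zeros(im.shape[:2],bool); sub[172:220,340:405]=1
m=sub&(Q[...,2]>0.035)&(Q[...,2]<0.06); P=Q[m]; print('block n',m.sum(),'z',np.median(P[:,2]))
xy=(P[:,:2]).astype(np.float32); r=cv2.minAreaRect(xy); print(r)
print('mean',xy.mean(0))
d=np.linalg.svd(xy-xy.mean(0))[2][0]; d*=np.sign(d[1]); s=(xy-xy.mean(0))@d; w=(xy-xy.mean(0))@[d[1],-d[0]]
print('axis',d,np.degrees(np.arctan2(-d[0],d[1])),'s',s.min(),s.max())
for a in np.arange(-.06,.09,.01):
    k=(s>=a)&(s<a+.01)
    if k.any(): print(round(a,3),w[k].min().round(4),w[k].max().round(4))
# bed: dark foam
sub[:]=0; sub[178:250,200:305]=1
h=cv2.cvtColor(im,cv2.COLOR_RGB2HSV)
f=sub&(h[...,2]<75)&(Q[...,2]>.03)
P=Q[f]
rng=np.random.default_rng(0);best=0
for _ in range(300):
    p=P[rng.choice(len(P),3)]; n=np.cross(p[1]-p[0],p[2]-p[0]); n/=np.linalg.norm(n)+1e-12
    k=abs((P-p[0])@n)<.003
    if k.sum()>best: best=k.sum();K=k
F=P[K]; c=F.mean(0); n=np.linalg.svd(F-c)[2][2]; n*=np.sign(n[2]); print('bed n',n,'tilt',np.degrees(np.arccos(n[2])),len(F),len(P))
# in-plane
x=np.array([n[2],0,-n[0]]); 
ya=np.cross(n,x)
uv=np.stack([(F-c)@x,(F-c)@ya],-1).astype(np.float32); r=cv2.minAreaRect(uv);print(r); 
print('centre',c+x*r[0][0]+ya*r[0][1])
# everything in the bed bounds: knob
for nm,lo,hi in(('red',(0,150,100),(6,255,255)),('yel',(20,150,120),(32,255,255)),('blue',(105,150,60),(125,255,255))):
    k=sub&(cv2.inRange(h,lo,hi)>0); L=Q[k]; print(nm,k.sum(),np.nanmedian(L,0),'h',np.nanpercentile((L-c)@n,[5,50,95]))
    print(cv2.minAreaRect(np.stack([(L-c)@x-r[0][0],(L-c)@ya-r[0][1]],-1)[~np.isnan(L[:,0])].astype(np.float32)))
I=cv2.resize(im[165:260,195:415],None,fx=3.6,fy=3.6,interpolation=cv2.INTER_CUBIC);cv2.imwrite('pics/crop.png',I[:,:,::-1])
E
```

```text
block n 536 z 0.04610363139897189
((0.6241574883460999, -0.24939244985580444), (0.12974639236927032, 0.04973220452666283), 65.91944122314453)
mean [ 0.6204941 -0.2555508]
axis [0.41768673 0.9085911 ] -24.688625 s -0.057912335 0.071892284
-0.06 -0.0219 0.0249
-0.05 -0.0223 0.0241
-0.04 -0.0229 0.025
-0.03 -0.0236 0.0249
-0.02 -0.0238 0.0247
-0.01 -0.0237 0.0251
0.0 -0.0235 0.0255
0.01 -0.0242 0.0256
0.02 -0.0219 0.0243
0.03 -0.0117 0.0153
0.04 -0.0135 0.0177
0.05 -0.0136 0.0172
0.06 -0.0129 0.0145
0.07 -0.0126 0.0112
bed n [-0.49565856  0.04081027  0.86755813] tilt 29.823893324841837 2183 3767
((0.0020616650581359863, -0.009181395173072815), (0.29734307527542114, 0.18667477369308472), 86.14354705810547)
centre [0.55310692 0.12726004 0.09300601]
red 159 [0.51229376 0.18222936 0.17071811] h [0.08263557 0.08978803 0.09503766]
((0.00017111748456954956, 0.05285388231277466), (0.018238866701722145, 0.07506174594163895), 69.77699279785156)
yel 96 [0.57501475 0.16406978 0.15373345] h [0.03545584 0.04227265 0.04810178]
((0.046253751963377, 0.03613947331905365), (0.018507095053792, 0.05119597911834717), 70.2197265625)
blue 886 [0.55001109 0.04950559 0.07867098] h [-0.01959855 -0.01367157 -0.00762531]
((-0.018990401178598404, -0.0689518004655838), (0.11805359274148941, 0.12915191054344177), 30.283985137939453)
```

View pics/crop.png

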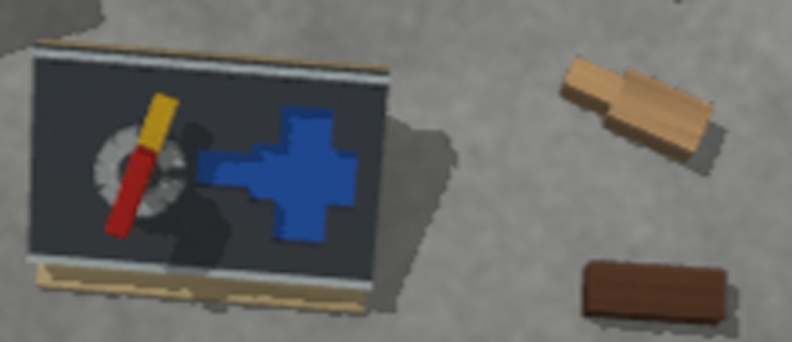

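The crop confirms the layout: tongue end at crop (570,80), keeper pointing up the slope and the T cutout at crop (290,175). The measured sizes (48 × 84 + 46 mm, top at 46 mm, tilt 29.8°) match those given. I'll move to hover over the block.

```bash
python3 -m crank '[[[0,0,-0.1],[5,-0.4,0.3],1],[[0,0,-0.2],[10,-0.8,0.6],1],[[0,0,-0.3],[15,-1.2,1],1],[[0,0,-0.4],[20,-1.6,1.5],1],[[0,0,-0.5],[25,-2,2],1],[[0,0,-0.6],[30,-2.4,2.5],1],[[0,0,-0.68],[35,-2.8,3],1],[[0,0,-0.68],[39.5,-3.3,3],1]]'
python3 -m crank '[[[0,0,0],[0,0,0],1],[[0,0,0],[0,0,0],1]]'
python3 - <<'E'
from h import *
c=shot('wrist','w1'); s=sense(); print(s['t'],s['ee_pos'],s['orientation'].round(4).tolist(),s['qpos'].round(1))
Q,im=cloud('w1'); m=(Q[...,2]>.035)&(Q[...,2]<.056)&(Q[...,0]>.5)&(np.hypot(Q[...,0]-.614,Q[...,1]+.26)<.13)
hh=cv2.cvtColor(im,cv2.COLOR_RGB2HSV); m&=(hh[...,2]>110)
P=Q[m][:,:2].astype(np.float32); print(m.sum(),np.median(Q[m][:,2]),cv2.minAreaRect(P))
np.set_printoptions(suppress=True)
r=cv2.minAreaRect(P); a=np.radians(r[2]); d=np.array([np.cos(a),np.sin(a)])
if r[1][1]>r[1][0]: d=np.array([-d[1],d[0]])
d*=np.sign(d[1]); e=np.array([d[1],-d[0]]); s=P@d; w=P@e; s0=s.min(); k=s<s0+.084
print('yaw',np.degrees(np.arctan2(-d[0],d[1])),'len',np.ptp(s),'wid',np.ptp(w)); print('centre',d*(s0+.042)+e*(np.percentile(w[k],.5)+np.percentile(w[k],99.5))/2)
E
```

```text
t: 0.9
ee_pos: [0.5839, -0.2859, 0.2127]
orientation: [[0.417, 0.909, -0.003], [0.909, -0.417, 0.003], [0.001, -0.004, -1.0]]
contact_force: [0.9, -0.2, -0.1]
gripper_width: 0.0854
t: 1.1
ee_pos: [0.5847, -0.2835, 0.2112]
orientation: [[0.413, 0.911, -0.005], [0.911, -0.413, 0.005], [0.002, -0.007, -1.0]]
contact_force: [-0.4, -0.2, 0.1]
gripper_width: 0.0854
1.15 [ 0.58336383 -0.2859573   0.21163982] [[0.416, 0.9093, -0.0058], [0.9094, -0.416, 0.0031], [0.0004, -0.0065, -1.0]] [ 32.9  31.8 -13.7  71.3   7.3  78.1  -5. ]
5800 0.045019510372815125 ((0.6212977170944214, -0.25013381242752075), (0.12883053719997406, 0.046699851751327515), 65.5228271484375)
yaw -24.477172851562507 len 0.12883053392718158 wid 0.0466998562863874
centre [ 0.61180358 -0.2704404 ]
```

View pics/w1.png

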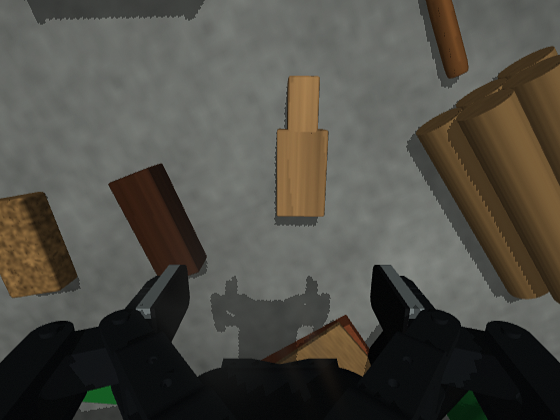

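Wrist view: block body at (302,172), tongue up at (303,103), offcut clear on the left. The measurement agrees with the top camera, so I'll descend and grip.

```bash
python3 -m crank '[[[-0.006,0,0],[2.55,2.05,3],1],[[-0.006,0,0],[2.55,2.05,7],1],[[-0.006,0,0],[2.55,2.05,10],1],[[-0.006,0,0],[2.55,2.05,12],1],[[-0.006,0,0],[2.55,2.05,12],1],[[-0.006,0,0],[2.55,2.05,12],1]]'
```

```text
t: 1.75
ee_pos: [0.611, -0.273, 0.0921]
orientation: [[0.419, 0.908, -0.001], [0.908, -0.419, -0.001], [-0.001, -0.0, -1.0]]
contact_force: [0.6, -0.1, 0.6]
gripper_width: 0.0854
```

```bash
python3 -m crank '[[[0,0,0],[0.3,0,3],1],[[0,0,0],[0.3,0,6],1],[[0,0,0],[0.3,0,6.7],1],[[0,0,0],[0.3,0,6.7],1],[[0,0,0],[0.3,0,6.7],0],[[0,0,0],[0.3,0,6.7],0],[[0,0,0],[0.3,0,6.7],0],[[0,0,0],[0.3,0,6.7],0]]'; python3 -m crank '[[[0,0,0],[0,0,0],0],[[0,0,0],[0,0,0],0],[[0,0,0],[0,0,0],0],[[0,0,0],[0,0,0],0]]'
```

```text
t: 2.55
ee_pos: [0.6136, -0.2708, 0.0274]
orientation: [[0.419, 0.908, 0.003], [0.908, -0.419, -0.002], [-0.001, 0.003, -1.0]]
contact_force: [-1.4, -0.2, 6.5]
gripper_width: 0.047
t: 2.95
ee_pos: [0.6136, -0.2709, 0.0274]
orientation: [[0.419, 0.908, 0.003], [0.908, -0.419, -0.002], [-0.001, 0.003, -1.0]]
contact_force: [-0.4, 0.0, 1.6]
gripper_width: 0.0475
```

Gripped at 47.5 mm. I'll lift and work out the pose for viewing the bed.

```bash
python3 -m crank '[[[0,0,0],[0,0,-3],0],[[0,0,0],[0,0,-8],0],[[0,0,0],[0,0,-13],0],[[0,0,0],[0,0,-18],0],[[0,0,0],[0,0,-22],0],[[0,0,0],[0,0,-22],0],[[0,0,0],[0,0,-22],0]]'
cat >> h.py <<'E'
from scipy.spatial.transform import Rotation as Ro
def bedR(psi,tilt=30):
    a=np.radians(psi);t=np.radians(tilt)
    x=np.array([np.cos(t)*np.cos(a),np.cos(t)*np.sin(a),np.sin(t)]); y=np.array([-np.sin(a),np.cos(a),0]); return np.stack([x,y,np.cross(x,y)],1)
def go(B,o,p,Rt=None,rz=0):
    "delta to bring TCP to bed point p (mm), tool x=bed y rotated rz (knob angle)"
    s=sense(); R=s['orientation']
    T=B@np.array([[0,1,0],[1,0,0],[0,0,-1]]).T@Ro.from_euler('z',-rz).as_matrix()
    t=o+B@(np.array(p)/1000)
    print('turn',Ro.from_matrix(R.T@T).as_rotvec().round(3),'shift cm',(R.T@(t-s['ee_pos'])*100).round(2),'now bed mm',(B.T@(s['ee_pos']-o)*1000).round(1),'t',s['t'],'F',s['contact_force'].round(1),'w',round(s['gripper_width'],4))
E
python3 - <<'E'
from h import *
B=bedR(-4.4); o=np.array([.553,.127,.093]); go(B,o,(0,-170,150)); print(sense()['qpos'].round(1), o+B@[0,-.17,.15])
E
```

```text
t: 3.65
ee_pos: [0.6131, -0.2703, 0.2477]
orientation: [[0.418, 0.908, 0.003], [0.908, -0.418, -0.003], [-0.001, 0.004, -1.0]]
contact_force: [0.4, 0.1, -3.5]
gripper_width: 0.0471
turn [-0.514  0.094 -0.346] shift cm [ 15.03 -23.22   2.37] now bed mm [ 155.6 -391.6   88.7] t 3.65 F [ 0.4  0.1 -3.5] w 0.0471
[ 30.   33.1 -13.8  64.2   7.6  83.3  -7.2] [ 0.46517881 -0.03674504  0.22290381]
```

```bash
python3 -m crank '[[[-0.1,0.02,-0.07],[2.5,-3.9,0.2],0],[[-0.2,0.04,-0.14],[5,-7.7,0.6],0],[[-0.3,0.055,-0.2],[8,-11.5,1.0],0],[[-0.4,0.07,-0.27],[11,-16,1.5],0],[[-0.47,0.085,-0.32],[13,-20,2],0],[[-0.514,0.094,-0.346],[15,-23.2,2.4],0],[[-0.514,0.094,-0.346],[15,-23.2,2.4],0],[[-0.514,0.094,-0.346],[15,-23.2,2.4],0]]'
python3 - <<'E'
from h import *
shot('wrist','w2'); B=bedR(-4.4); o=np.array([.553,.127,.093]); go(B,o,(0,-170,150)); print(sense()['qpos'].round(1))
Q,im=cloud('w2'); d=(Q-o)@B; h=cv2.cvtColor(im,cv2.COLOR_RGB2HSV)
f=(h[...,2]<80)&(abs(d[...,2])<.012)&(abs(d[...,0])<.085)&(abs(d[...,1])<.145)
F=Q[f]; c=np.median(F,0)
for _ in range(4):
    k=abs((F-c)@np.linalg.svd((F-c)[::7],full_matrices=False)[2][2])<.002; F=F[k]; c=F.mean(0)
n=np.linalg.svd((F-c)[::3],full_matrices=False)[2][2]; n*=np.sign(n[2]); print('n',n,'tilt',np.degrees(np.arccos(n[2])),'yaw',np.degrees(np.arctan2(-n[1],-n[0])),len(F),'o off-plane mm',(o-c)@n*1000)
E
```

```text
t: 4.45
ee_pos: [0.4618, -0.0364, 0.2189]
orientation: [[0.076, 0.867, 0.493], [0.997, -0.066, -0.038], [-0.001, 0.494, -0.869]]
contact_force: [0.9, -0.6, -2.1]
gripper_width: 0.0473
turn [-0.003  0.001 -0.   ] shift cm [ 0.06  0.21 -0.13] now bed mm [  -2.1 -170.6  148.7] t 4.5 F [ 0.9 -1.3 -2.1] w 0.0473
[ 31.6 -10.  -26.2 126.2  -8.2  33.1   5.9]
n [-0.49928069  0.03989098  0.86552152] tilt 30.057690571012724 yaw -4.568051393897841 19282 o off-plane mm -0.7801641156476131
```

View pics/w2.png

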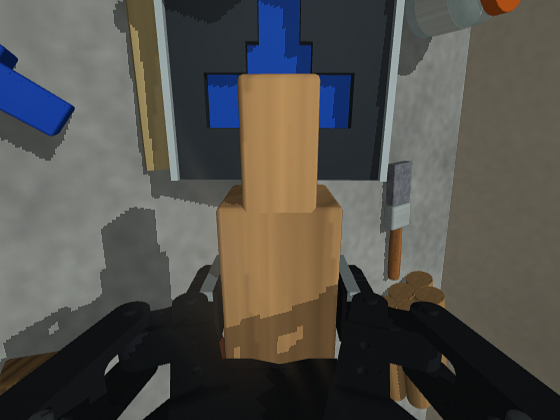

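The wrist view shows the held block square in the jaws: tongue 243–318 px, body 222–342 px. Scoops lie at columns 207–353 and rows 72–128, bed's near edge at row 180. Next I project these edges onto the foam plane.

```bash
python3 - <<'E'
from h import *
B=bedR(-4.57); o=np.array([.553,.127,.093])+B[:,2]*.0008
c=np.load('pics/w2.npz'); W=np.eye(4);W[:3,:3]=c['R'];W[:3,3]=c['p'];T=W@c['T_tool_cam']
Q,im=cloud('w2'); v,u=np.mgrid[:420,:560]
D=np.stack([(u-c['cx'])/c['fx'],(v-c['cy'])/c['fy'],np.ones(u.shape)],-1)@T[:3,:3].T; C=T[:3,3]
def onplane(z): 
    P=C+D*(((o+B[:,2]*z-C)@B[:,2])/(D@B[:,2]))[...,None]; return (P-o)@B*1000
E=onplane(0); z=((Q-o)@B)[...,2]*1000
print('cam bed',((C-o)@B*1000).round(1),'floor z',np.median(z[(z<-10)&(v<130)&(u>200)&(u<360)]), 'foam z',np.median(z[140:170,190:230]),np.median(z[140:170,330:370]),np.median(z[10:60,190:230]))
h=(z<-3)&(v<140)
for r in range(2,132,8):
    k=np.where(h[r,180:380])[0]+180
    if len(k): print('row',r,'y',E[r,k[0],1].round(1),'x',E[r,k[0],0].round(1),E[r,k[-1],0].round(1),'mid',((E[r,k[0],0]+E[r,k[-1],0])/2).round(1))
for cc in (212,218,224,230,330,336,342,348):
    k=np.where(h[:140,cc])[0]; print('col',cc,'x',E[k[0],cc,0].round(1),'y',E[k[-1],cc,1].round(1),E[k[0],cc,1].round(1))
print('blockages: rail row 60', [(cc,E[60,cc,0].round(1)) for cc in (165,400)])
# near foam edge
for cc in (185,205,225,340,360,375):
    k=np.where((abs(z[:200,cc])<3))[0]; print('edge',E[k[-1],cc,:2].round(1))
# held block top: z level in tool frame
t=(Q-c['p'])@c['R']*1000
m=(t[...,2]<0)&(t[...,2]>-40)&(im[...,0]>120)&(abs(t[...,1])<40)&(t[...,0]>-30)&(t[...,0]<110)
m=m&(v>70)&(v<360); tz=t[m]; print('top z tool',np.percentile(tz[:,2],[5,50,95]),'x max',np.percentile(tz[:,0],99.5))
for lo,hi in((35,45),(50,80),):
    k=(tz[:,0]>lo)&(tz[:,0]<hi); print(lo,np.percentile(tz[k,1],[1,99]),np.median(tz[k,2]))
E
```

```text
cam bed [ -4.4 -98.  276.1] floor z -13.612512498578226 foam z nan nan nan
row 2 y -10.2 x -23.9 9.3 mid -7.3
row 10 y -15.6 x -24.0 9.5 mid -7.3
row 18 y -21.1 x -23.3 8.8 mid -7.3
row 26 y -26.7 x -23.4 8.9 mid -7.2
row 34 y -32.3 x -23.5 9.1 mid -7.2
row 42 y -38.0 x -32.4 18.0 mid -7.2
row 50 y -43.8 x -33.3 18.9 mid -7.2
row 58 y -49.7 x -33.5 19.1 mid -7.2
row 66 y -55.6 x -33.6 19.3 mid -7.1
row 74 y -61.7 x -68.3 53.9 mid -7.2
row 82 y -67.8 x -67.9 53.5 mid -7.2
row 90 y -74.0 x -67.4 54.0 mid -6.7
row 98 y -80.3 x -67.8 53.6 mid -7.1
row 106 y -86.6 x -68.2 54.0 mid -7.1
row 114 y -93.1 x -68.6 53.6 mid -7.5
row 122 y -99.6 x -68.2 54.1 mid -7.1
col 212 x -61.7 y -103.7 -60.9
col 218 x -56.8 y -103.7 -60.9
col 224 x -51.8 y -103.7 -60.9
col 230 x -46.9 y -103.6 -60.9
col 330 x 35.1 y -104.1 -61.3
col 336 x 40.0 y -104.0 -61.3
col 342 x 44.9 y -104.0 -61.3
col 348 x 49.8 y -104.0 -61.3
blockages: rail row 60 [(165, np.float64(-99.4)), (400, np.float64(91.1))]
edge [ -91.1 -149.1]
edge [ -73.  -148.9]
edge [ -55.  -148.8]
edge [  48.5 -149.2]
edge [  66.5 -149.1]
edge [  80. -149.]
top z tool [-19.004177  -18.0111988 -16.9745008] x max 86.50401872934717
35 [-22.72587539  22.30864636] -17.97340307673913
50 [-13.12781986  12.71551829] -18.02837407016015
```

The edges are consistent: cutout 122 × 43 mm at the scoops, with no yaw error and the origin off by (-7.15, +0.6). I'll go above the cutout.

```bash
cat >> h.py <<'E'
B=bedR(-4.57); o=np.array([.553,.127,.093])+B@[-.00715,.0006,.0009]
E
python3 -c "
from h import *
go(B,o,(0.2,-82.4,50))"
```

```text
turn [-0.003 -0.001  0.002] shift cm [ 8.9  -0.48  9.77] now bed mm [   5.5 -171.4  147.6] t 4.5 F [ 0.9 -1.3 -2.1] w 0.0473
```

```bash
python3 -m crank '[[[-0.003,0,0.002],[3,-0.48,3],0],[[-0.003,0,0.002],[6,-0.48,6],0],[[-0.003,0,0.002],[8.9,-0.5,8.5],0],[[-0.003,0,0.002],[8.9,-0.5,9.8],0],[[-0.003,0,0.002],[8.9,-0.5,9.8],0],[[-0.003,0,0.002],[8.9,-0.5,9.8],0]]'
python3 -c "
from h import *
go(B,o,(0.2,-82.4,13))
shot('wrist','w3')"
```

```text
t: 5.1
ee_pos: [0.5159, 0.0491, 0.1312]
orientation: [[0.078, 0.865, 0.495], [0.997, -0.069, -0.035], [0.004, 0.496, -0.868]]
contact_force: [-0.0, -0.3, -2.1]
gripper_width: 0.0471
turn [-0.004 -0.004 -0.   ] shift cm [-0.13  0.08  3.46] now bed mm [ -0.4 -81.2  47.6] t 5.1 F [-0.  -0.3 -2.1] w 0.0471
```

View pics/w3.png

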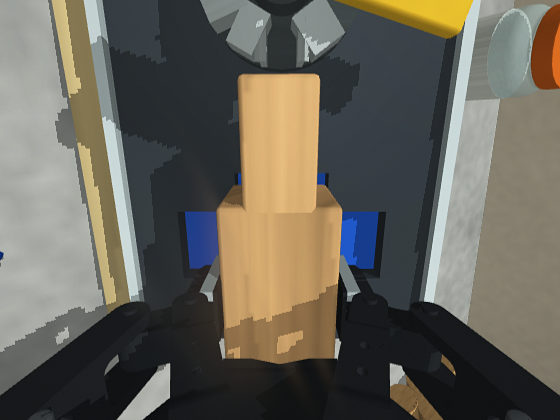

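The block sits centred over the cutout: scoops at 184–378, body at 222–340, both with mid-column 281. I'll lower it in.

```bash
python3 -m crank '[[[-0.004,-0.004,0],[-0.13,0.08,0.5],0],[[-0.004,-0.004,0],[-0.13,0.08,1],0],[[-0.004,-0.004,0],[-0.13,0.08,1.5],0],[[-0.004,-0.004,0],[-0.13,0.08,2],0],[[-0.004,-0.004,0],[-0.13,0.08,2],0]]'
python3 -c "
from h import *
go(B,o,(0.2,-82.4,13))"
```

```text
t: 5.65
ee_pos: [0.5266, 0.0441, 0.1151]
orientation: [[0.085, 0.863, 0.498], [0.996, -0.073, -0.043], [-0.001, 0.5, -0.866]]
contact_force: [0.1, -0.3, -2.0]
gripper_width: 0.0474
turn [ 0.     0.003 -0.004] shift cm [ 0.3 -0.1  1.5] now bed mm [  1.1 -85.3  28. ] t 5.65 F [ 0.1 -0.3 -2. ] w 0.0474
```

```bash
python3 -m crank '[[[0,0.003,-0.004],[0.3,-0.1,0],0],[[0,0.003,-0.004],[0.3,-0.1,0],0],[[0,0.003,-0.004],[0.3,-0.1,0],0]]'
python3 -c "
from h import *
go(B,o,(0.2,-82.4,13))"
```

```text
t: 5.95
ee_pos: [0.5262, 0.047, 0.115]
orientation: [[0.08, 0.863, 0.499], [0.997, -0.069, -0.041], [-0.001, 0.501, -0.866]]
contact_force: [-0.3, 1.0, -1.9]
gripper_width: 0.047
turn [ 0.001  0.001 -0.   ] shift cm [ 0.01 -0.03  1.53] now bed mm [  0.5 -82.5  28.3] t 5.95 F [-0.3  1.  -1.9] w 0.047
```

```bash
python3 -m crank '[[[0,0,0],[0,-0.02,0.4],0],[[0,0,0],[0,-0.02,0.8],0],[[0,0,0],[0,-0.02,1.2],0],[[0,0,0],[0,-0.02,1.5],0],[[0,0,0],[0,-0.02,1.5],0]]'
python3 -c "
from h import *
go(B,o,(0.2,-82.4,13))"
```

```text
t: 6.45
ee_pos: [0.5335, 0.0465, 0.1015]
orientation: [[0.08, 0.863, 0.499], [0.997, -0.069, -0.04], [-0.001, 0.5, -0.866]]
contact_force: [-0.1, 0.2, -2.2]
gripper_width: 0.0469
turn [0.    0.001 0.   ] shift cm [-0.    0.01 -0.  ] now bed mm [  0.1 -82.4  13. ] t 6.45 F [-0.1  0.2 -2.2] w 0.0469
```

```bash
python3 -m crank '[[[0,0,0],[0,0,0.1],0],[[0,0,0],[0,0,0.2],0],[[0,0,0],[0,0,0.3],0],[[0,0,0],[0,0,0.3],0]]'
python3 -c "
from h import *
go(B,o,(0.2,-82.4,13))"
```

```text
t: 6.85
ee_pos: [0.5336, 0.0466, 0.1012]
orientation: [[0.081, 0.862, 0.5], [0.997, -0.067, -0.045], [-0.005, 0.502, -0.865]]
contact_force: [-30.8, -1.6, 37.1]
gripper_width: 0.0474
turn [0.003 0.005 0.002] shift cm [-0.01  0.01 -0.03] now bed mm [  0.1 -82.3  12.7] t 6.85 F [-30.8  -1.6  37.1] w 0.0474
```

The block is firmly on the floor at the expected depth. I'll back off, open and retract.

```bash
python3 -m crank '[[[0,0,0],[0,0,0],0],[[0,0,0],[0,0,-0.05],1],[[0,0,0],[0,0,-0.05],1],[[0,0,0],[0,0,-0.05],1],[[0,0,0],[0,0,-0.05],1],[[0,0,0],[0,0,-0.05],1]]'
python3 -m crank '[[[0,0,0],[0,0,-2],1],[[0,0,0],[0,0,-4],1],[[0,0,0],[0,0,-8],1],[[0,0,0],[-3,0,-12],1],[[0,0,0],[-6,0,-15],1],[[0,0,0],[-6,0,-15],1],[[0,0,0],[-6,0,-15],1]]'
cat > m.py <<'E'
from h import *
import sys
f=sys.argv[1]; go(B,o,(0,53,160)); shot('wrist',f)
c=np.load(f'pics/{f}.npz'); W=np.eye(4);W[:3,:3]=c['R'];W[:3,3]=c['p'];T=W@c['T_tool_cam']
Q,im=cloud(f); d=(Q-o)@B*1000; h=cv2.cvtColor(im,cv2.COLOR_RGB2HSV)
print('cam',((T[:3,3]-o)@B*1000).round(1))
def mid(name,k):
    P=d[k&~np.isnan(d[...,0])]
    if len(P)<50: print(name,len(P)); return
    r=cv2.minAreaRect(P[:,:2].astype(np.float32)); print(name,len(P),np.array(cv2.boxPoints(r)).round(1).tolist(),'c',np.round(r[0],1),'size',np.round(r[1],1),r[2],'z',np.percentile(P[:,2],[5,50,95]).round(1))
near=(abs(d[...,0])<95)&(abs(d[...,1])<170)
mid('red top',near&((h[...,0]<6)|(h[...,0]>174))&(h[...,1]>150)&(h[...,2]>60)&(d[...,2]>83))
mid('yellow',near&(h[...,0]>19)&(h[...,0]<33)&(h[...,1]>170)&(d[...,2]>38))
blk=near&(h[...,0]>8)&(h[...,0]<20)&(h[...,1]>60)&(d[...,2]>24)&(d[...,2]<40)&(d[...,1]<12)&(abs(d[...,0])<40)
mid('block',blk)
P=d[blk]; 
if len(P)>50:
    b=P[P[:,1]<-45]; print('body x',np.percentile(b[:,0],[.5,99.5]),'y',b[:,1].min(),P[:,1].max()); A=np.c_[P[:,:2],np.ones(len(P))]; print('slope',np.linalg.lstsq(A,P[:,2],rcond=None)[0])
E
python3 m.py w4
```

```text
t: 7.45
ee_pos: [0.5335, 0.0465, 0.1014]
orientation: [[0.081, 0.862, 0.5], [0.997, -0.068, -0.045], [-0.005, 0.502, -0.865]]
contact_force: [0.0, -0.8, 0.0]
gripper_width: 0.0857
t: 8.15
ee_pos: [0.454, -0.009, 0.2344]
orientation: [[0.085, 0.859, 0.504], [0.996, -0.071, -0.047], [-0.005, 0.507, -0.862]]
contact_force: [0.4, 0.1, 0.4]
gripper_width: 0.0855
turn [ 0.008  0.007 -0.002] shift cm [19.7  -0.22  0.41] now bed mm [   1.8 -144.   165.5] t 8.15 F [0.4 0.1 0.4] w 0.0855
cam [  0.5 -70.9 293.8]
red top 0
yellow 0
block 8399 [[-26.100000381469727, 4.300000190734863], [-25.299999237060547, -125.19999694824219], [22.399999618530273, -124.9000015258789], [21.700000762939453, 4.599999904632568]] c [ -1.8 -60.3] size [ 47.7 129.5] 0.32514333724975586 z [29.6 30.8 32. ]
body x [-25.16066146  21.74941105] y -125.19849161006732 4.449187242290605
slope [ 4.60443721e-04 -3.74640297e-04  3.08030385e+01]
```

View pics/w4.png

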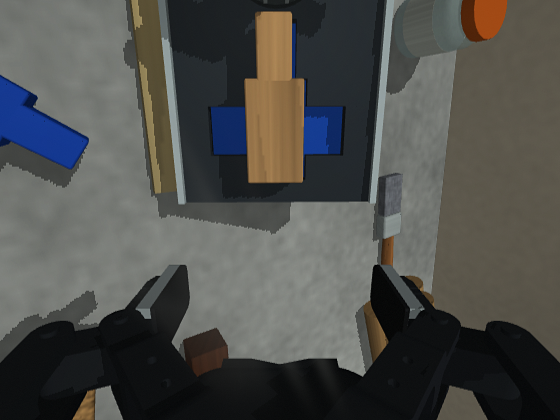

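The block is home: top 30.8 mm out, flat, and resting 2 mm down-slope within its clearance. The knob is out of view, so I'll shift to see it.

```bash
python3 -m crank '[[[0.008,0.007,0],[4,-0.2,0],1],[[0.008,0.007,0],[8,-0.2,0],1],[[0.008,0.007,0],[12,-0.2,0],1],[[0.008,0.007,0],[12,-0.2,0],1],[[0.008,0.007,0],[12,-0.2,0],1]]' >/dev/null; python3 m.py w5
```

```text
turn [-0.001 -0.001  0.002] shift cm [7.53 0.07 0.46] now bed mm [ -0.5 -22.3 164.5] t 8.7 F [ 0.4 -0.3  0. ] w 0.0855
cam [ -1.   49.7 293.4]
red top 3734 [[-38.79999923706055, 54.20000076293945], [32.70000076293945, 33.20000076293945], [38.29999923706055, 52.400001525878906], [-33.20000076293945, 73.4000015258789]] c [-0.2 53.3] size [20.  74.5] 73.60481262207031 z [87.4 89.6 90.8]
yellow 943 [[40.29999923706055, 31.200000762939453], [69.19999694824219, 22.700000762939453], [74.69999694824219, 41.599998474121094], [45.79999923706055, 50.099998474121094]] c [57.5 36.4] size [19.7 30.1] 73.68428802490234 z [41.5 42.8 44. ]
block 5805 [[-26.100000381469727, 5.099999904632568], [-25.200000762939453, -125.19999694824219], [22.5, -124.80000305175781], [21.600000381469727, 5.400000095367432]] c [ -1.8 -59.9] size [ 47.7 130.2] 0.41092365980148315 z [29.6 30.9 32. ]
body x [-25.03845296  21.87981486] y -125.12595239537777 5.290703292500017
slope [ 6.74813959e-04 -2.61898161e-03  3.06439730e+01]
```

View pics/w5.png

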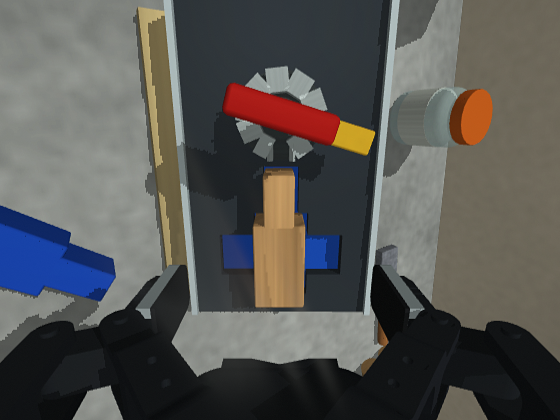

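The knob is at bed (-0.2, 53.3) with its face at 89.6 mm out, as given, and an angle of 1.285 rad. Next, the approach to the knob.

```bash
python3 -c "
from h import *
go(B,o,(-0.2,53.1,130),rz=1.285);print(sense()['qpos'])"
```

```text
turn [-0.002 -0.    -1.286] shift cm [7.74 0.02 3.42] now bed mm [ -0.5 -24.3 164.2] t 8.75 F [-0.3  0.8  0.3] w 0.0851
[ 38.65773964 -11.40976594 -55.82701716 121.98325215   3.50156282
  36.82487612 -25.91580511]
```

```bash
python3 -m crank '[[[0,0,-0.14],[1,0,0],1],[[0,0,-0.28],[2,0,0.5],1],[[0,0,-0.42],[3,0,1],1],[[0,0,-0.56],[4,0,1.5],1],[[0,0,-0.7],[5,0,2],1],[[0,0,-0.84],[6,0,2.5],1],[[0,0,-0.98],[7,0,3],1],[[0,0,-1.12],[7.7,0,3.4],1]]' >/dev/null; python3 -m crank '[[[0,0,-0.14],[0,0,0],1],[[0,0,-0.166],[0,0,0],1],[[0,0,-0.166],[0,0,0],1]]'
python3 -c "
from h import *
go(B,o,(-0.2,53.1,73),rz=1.285);print(sense()['qpos'])"
```

```text
t: 9.85
ee_pos: [0.486, 0.1824, 0.2006]
orientation: [[-0.807, 0.324, 0.494], [0.349, 0.936, -0.044], [-0.477, 0.137, -0.868]]
contact_force: [-0.5, 0.1, -0.9]
gripper_width: 0.0857
turn [-0.006 -0.003 -0.002] shift cm [0.04 0.42 5.49] now bed mm [ -0.7  49.3 127.9] t 9.85 F [-0.5  0.1 -0.9] w 0.0857
[ 30.01007221   7.73882357 -68.69656405 118.12586536  40.907291
  43.20573019   5.1946625 ]
```

```bash
python3 -m crank '[[[-0.006,-0.003,0],[0.04,0.4,0.5],1],[[-0.006,-0.003,0],[0.04,0.4,1.5],1],[[-0.006,-0.003,0],[0.04,0.4,1.5],1],[[-0.006,-0.003,0],[0.04,0.4,1.5],1]]'>/dev/null
python3 -c "
from h import *
go(B,o,(-0.2,53.1,73),rz=1.285);print(sense()['qpos'])"
```

```text
turn [-0.001 -0.001 -0.003] shift cm [0.02 0.05 3.98] now bed mm [-1.000e-01  5.260e+01  1.128e+02] t 10.25 F [-0.   0.4  0.5] w 0.0853
[ 26.65380179  10.67876794 -66.55809476 118.46165614  45.93137095
  43.01665223   0.6104675 ]
```

```bash
python3 -m crank '[[[0,0,0],[0,0.05,1.3],1],[[0,0,0],[0,0.05,2.6],1],[[0,0,0],[0,0.05,4],1],[[0,0,0],[0,0.05,4],1],[[0,0,0],[0,0.05,4],1]]'
python3 -c "
from h import *
go(B,o,(-0.2,53.1,73),rz=1.285);print(sense()['qpos'])"
```

```text
t: 10.75
ee_pos: [0.5142, 0.1841, 0.1536]
orientation: [[-0.805, 0.323, 0.498], [0.351, 0.936, -0.04], [-0.479, 0.142, -0.866]]
contact_force: [0.4, -1.3, -0.2]
gripper_width: 0.0852
turn [-0.    -0.001 -0.004] shift cm [ 0.02 -0.02  0.02] now bed mm [ 0.1 53.2 73.2] t 10.75 F [ 0.4 -1.3 -0.2] w 0.0852
[ 20.47975446  16.78763827 -61.16450295 118.99761157  55.65642685
  42.34208555  -7.27235829]
```

Centred on the knob. Now I'll close and pull out 16 mm.

```bash
python3 -m crank '[[[0,0,0],[0,0,0],0],[[0,0,0],[0,0,0],0],[[0,0,0],[0,0,0],0],[[0,0,0],[0,0,0],0],[[0,0,0],[0,0,0],0],[[0,0,0],[0,0,0],0],[[0,0,0],[0,0,0],0]]'; python3 -m crank '[[[0,0,0],[0,0,-0.4],0],[[0,0,0],[0,0,-0.8],0],[[0,0,0],[0,0,-1.2],0],[[0,0,0],[0,0,-1.5],0],[[0,0,0],[0,0,-1.5],0],[[0,0,0],[0,0,-1.5],0]]'
python3 -c "
from h import *
go(B,o,(0,53.1,88),rz=1.285);print(sense()['qpos'])"
```

```text
t: 11.45
ee_pos: [0.5143, 0.1844, 0.1541]
orientation: [[-0.805, 0.323, 0.498], [0.351, 0.936, -0.04], [-0.479, 0.143, -0.866]]
contact_force: [-2.4, -1.3, 4.2]
gripper_width: 0.019
t: 12.05
ee_pos: [0.5071, 0.1848, 0.1665]
orientation: [[-0.805, 0.323, 0.498], [0.351, 0.936, -0.039], [-0.478, 0.144, -0.866]]
contact_force: [7.6, 2.0, -7.9]
gripper_width: 0.0193
turn [ 0.001 -0.001 -0.004] shift cm [ 0.02 -0.03 -0.  ] now bed mm [ 0.3 53.4 88. ] t 12.05 F [ 7.6  2.  -7.9] w 0.0193
[ 22.61902663  14.65604802 -63.16595935 118.83274362  52.24004204
  42.57320939  -4.55083554]
```

Pulled 14 mm, at 11 N as expected. Now to turn it.

```bash
python3 -m crank '[[[0,0,0.12],[0,-0.02,0],0],[[0,0,0.24],[0,-0.02,0],0],[[0,0,0.36],[0,-0.02,0],0],[[0,0,0.48],[0,-0.02,0],0],[[0,0,0.6],[0,-0.02,0],0],[[0,0,0.6],[0,-0.02,0],0]]'
python3 -c "
from h import *
go(B,o,(0,53.1,88),rz=0);print(sense()['qpos'])"
```

```text
t: 12.65
ee_pos: [0.5073, 0.1847, 0.166]
orientation: [[-0.481, 0.722, 0.498], [0.82, 0.572, -0.037], [-0.311, 0.39, -0.867]]
contact_force: [5.9, 2.0, -8.1]
gripper_width: 0.0189
turn [-0.    -0.003  0.678] shift cm [ 0.   -0.03 -0.06] now bed mm [ 0.3 53.3 87.4] t 12.65 F [ 5.9  2.  -8.1] w 0.0189
[ 18.09726563  12.71887584 -57.16121529 118.96269358  49.3233055
  40.50782678 -36.7702444 ]
```

```bash
python3 -m crank '[[[0,0,0.12],[0,-0.02,0],0],[[0,0,0.24],[0,-0.02,0],0],[[0,0,0.36],[0,-0.02,-0.03],0],[[0,0,0.48],[0,-0.02,-0.05],0],[[0,0,0.6],[0,-0.02,-0.05],0],[[0,0,0.678],[0,-0.02,-0.05],0],[[0,0,0.678],[0,-0.02,-0.05],0],[[0,0,0.678],[0,-0.02,-0.05],0]]'
python3 -c "
from h import *
go(B,o,(0,53.1,73.4),rz=0);print(sense()['qpos'])"
```

```text
t: 13.45
ee_pos: [0.5074, 0.1847, 0.166]
orientation: [[0.078, 0.864, 0.498], [0.997, -0.07, -0.035], [0.004, 0.499, -0.867]]
contact_force: [6.4, 1.1, -7.2]
gripper_width: 0.0194
turn [-0.001 -0.004 -0.   ] shift cm [-0.03 -0.02  1.39] now bed mm [ 0.3 53.3 87.3] t 13.45 F [ 6.4  1.1 -7.2] w 0.0194
[ 13.21216958  11.15610356 -51.082153   119.10237097  46.65527071
  38.88368856 -73.51728445]
```

Angle is 0. I'll lower it into the notch, release and retract.

```bash
python3 -m crank '[[[0,-0.004,0],[-0.02,-0.02,0.5],0],[[0,-0.004,0],[-0.02,-0.02,1],0],[[0,-0.004,0],[-0.02,-0.02,1.4],0],[[0,-0.004,0],[-0.02,-0.02,1.4],0],[[0,-0.004,0],[-0.02,-0.02,1.4],1],[[0,-0.004,0],[-0.02,-0.02,1.4],1],[[0,-0.004,0],[-0.02,-0.02,1.4],1],[[0,-0.004,0],[-0.02,-0.02,1.4],1]]'
python3 -m crank '[[[0,0,0],[0,0,0],1],[[0,0,0],[0,0,-2],1],[[0,0,0],[0,0,-5],1],[[0,0,0],[-4,0,-9],1],[[0,0,0],[-8,0,-10],1],[[0,0,0],[-8,0,-10],1],[[0,0,0],[-8,0,-10],1]]'
python3 m.py w6
```

```text
t: 14.25
ee_pos: [0.514, 0.1839, 0.1536]
orientation: [[0.08, 0.864, 0.497], [0.997, -0.07, -0.04], [0.0, 0.499, -0.867]]
contact_force: [-0.9, -0.6, -0.4]
gripper_width: 0.076
t: 14.95
ee_pos: [0.4579, 0.1037, 0.242]
orientation: [[0.088, 0.862, 0.5], [0.996, -0.076, -0.045], [-0.001, 0.502, -0.865]]
contact_force: [-0.6, 0.3, 0.1]
gripper_width: 0.0853
turn [ 0.002  0.005 -0.007] shift cm [ 8.45 -0.18  1.41] now bed mm [  1.2 -31.4 174.6] t 14.95 F [-0.6  0.3  0.1] w 0.0853
cam [  1.   41.5 303. ]
red top 3604 [[-10.100000381469727, 90.9000015258789], [-9.899999618530273, 16.600000381469727], [10.0, 16.700000762939453], [9.800000190734863, 90.9000015258789]] c [-0.1 53.8] size [19.9 74.2] 0.15569382905960083 z [87.1 89.5 90.9]
yellow 851 [[-10.0, 10.800000190734863], [-9.899999618530273, -21.299999237060547], [9.5, -21.200000762939453], [9.399999618530273, 10.899999618530273]] c [-0.3 -5.2] size [19.4 32.1] 0.21916095912456512 z [41.6 42.8 43.9]
block 4792 [[-25.799999237060547, 5.0], [-25.299999237060547, -124.9000015258789], [22.399999618530273, -124.69999694824219], [21.799999237060547, 5.300000190734863]] c [ -1.7 -59.8] size [ 47.7 129.9] 0.2510567903518677 z [29.6 30.9 32. ]
body x [-25.01876905  21.86169076] y -124.73632781920843 5.105919045181154
slope [-7.78303949e-04 -2.39757492e-03  3.06407597e+01]
```

View pics/w6.png

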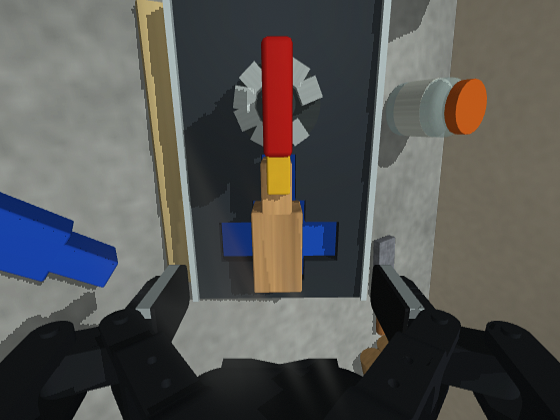

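The knob is in (face at 89.5 mm, finger top at 42.8 mm), its angle is about 0, the finger at (279,176) lies over the tongue, and the block is flat and home. The gripper is clear, so I'll hand in.

```bash
python3 -c "
from cell import *
print(job_done())"
```

```text
the job is handed in; nothing more can be done
None
```

The block is in its cutout and pressed home, and the keeper finger is locked over its tongue. I handed the job in at about t = 15 s; it reports no verdict.

Last wrist-camera checks, in the bed frame:
- **Block:** its top is 30.9 mm out of the foam (31 mm nominal) and flat. It sits about 2 mm down-slope, within the cutout's clearance.
- **Knob:** its face is 89.5 mm out and the finger's top 42.8 mm, both matching "in". The bar angle is about 0.003 rad from the locking notch.
- **Robot:** the gripper is open and clear, with contact force near zero.

No check failed or disagreed at the end. The first top-camera estimate of the bed centre was about 7 mm off, and I corrected it from the wrist view before placing the block. I did not re-measure the other loose things at the end, but the arm never went close to them.

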